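# Angle the asphalt beam past the clamp post into the trimming fixture

## Task

Load the sawn asphalt beam into the bay of the trimming fixture by pushing it gently over the plate with the fingertips, never gripping or lifting it. Angle its white-painted end in behind the clamp post first while the other end still stands out, then swing the other end in, until the beam lies fully home: flat along the back fence with the white end up against the end stop. Leave the cores and tools around the fixture where they are.

Things in the scene. Friction and masses are not known exactly. Their poses are not given: they have to be found in the camera images.
- beam: Dark sawn asphalt beam, 180 long x 40 wide x 40 high (mm), about 0.7 kg (0.55 to 0.83 kg), lying on the fixture's plate and sliding on it with ordinary friction (coefficient about 0.6). Origin: centre of its underside. Its y axis runs along its length from the white-painted end to the plain end; z up.
- painted_end (a point): Centre of the beam's white-painted end face (18 mm of this end is painted white), 20 mm above its underside; axes as beam.
- plain_end (a point): Centre of the beam's plain end face, 20 mm above its underside; axes as beam.
- bay_corner (a point): Bay corner on the plate top (12 mm above the worktop), where the back fence's front face (its x = 0) meets the end stop's face (its y = 0). Axes of the fixed fixture: x into the fence, the bay's open side at negative x; y along the fence, away from the stop; z up. Seated beam: centred at x -20, y 90 mm, its y axis along this y, 10 mm play to the post.
- fixture: The fixed trimming fixture, axes as bay_corner; origin 12 mm below that corner, on the worktop. In mm in this frame: grey metal plate, x -215 to 18, y -20 to 300, top at z 12; steel back fence x 0 to 14, y -20 to 256, 46 high above the plate; steel end stop x -46 to 0, y -18 to 0, 36 high; yellow sheet splash guard x -42 to 12, y 252 to 255, 45 high.
- post_top (a point): Centre of the top of the round steel clamp post, radius 12, 44 mm above the plate, axis at x -62, y 64 mm from the bay corner; axes as bay_corner. Its clamp screw with a black knob (radius 10, centred 22 mm above the plate) sticks out on the side away from the fence, 28 mm from the post's axis.
- core_s7: Bystander: standing asphalt core, 87 mm across, 61 high, behind the fixture. Origin: centre of its underside.
- core_s8: Bystander: standing asphalt core, 86 mm across, 57 high, right of the fixture. Origin: centre of its underside.
- core_s11: Bystander: flat standing asphalt core, 86 mm across, 38 high, right of the fixture. Origin: centre of its underside.
- core_s14: Bystander: black standing asphalt core, 86 mm across, 49 high, right of the fixture. Origin: centre of its underside.
- mallet: Bystander: small rubber mallet with a wooden handle, 221 long, head 75 wide and 52 high, lying on the right. Origin: under its middle; y axis from the handle to the head.
- wood_dowel: Bystander: turned wooden rod, 110 long, 26 thick, lying on the worktop behind the fixture. Origin: under its middle; y axis along it.

How it is judged:
By the outcome, as a careful person would: the job done as asked, in the order asked, and still so for the second after the job is handed in, with the robot touching nothing.
It also fails if it takes over 69 s, if anything falls off the work surface, if the arm or the gripper's body presses on something with over 40 N, if the wrist force passes 120 N, or if a joint passes its speed limit or range.

## Robot

A 7-joint arm with a two-finger parallel gripper is mounted at the origin on the work surface; the furniture and walls round the work are solid. World frame = base frame: x ahead of the robot, y to its left, z up, the work surface at z = 0. Lengths are in m, angles in rad, forces in N, time in s.
With the tool pointing down it reaches from about 0.425 to 1.025 m from the base axis. Payload 3.6 kg.
Tool frame: the origin (TCP) lies on the centre line of the jaws, within the pads' length; the fingertips stand 19 mm ahead of it and the grasp point (between the pads) is the TCP; z points along the fingers, y is the line along which they close (so a half turn about z gives the same grasp; the last joint's range is limited). The gripper opens to 85 mm and grips with 20 to 120 N. Pads are 22 mm wide; open, the fingers measure 114 mm over their backs; the gripper's body (76 mm by 85 mm) begins 54 mm behind the grasp point. The pads swing forward as they close: fully open they stand 13 mm farther back than shut.
Start: joints at [1.171, 0.591, 0.048, 1.609, -0.033, 0.943, -0.034], TCP at [0.218, -0.691, 0.222] pointing down, gripper open.
Joint ranges: [-2.69, 2.69], [-0.47, 2.24], [-1.27, 1.36], [0.19, 2.51], [-1.53, 4.68], [0.08, 2.07], [-3.09, 3.09]. Speed limits (rad/s): [2.57, 2.57, 3.14, 3.14, 3.14, 3.14, 3.14].

## Interface

Orientations are given as a 3x3 rotation matrix whose columns are the frame's x, y, z axes.
In Python, from workcell import observe, snapshot, camera_info, job_done gives the robot as it stands.
- The arm moves only by the shell command python3 -m jog 'ROWS' [FORCE]. ROWS is a JSON object of lists of equal length, an entry for each row: "dp": the shift along the tool's x, y, z in cm, a list of three; "twist": the turn about the tool's z in degrees; "gripper": the closure in counts, from 0 (fully open) to 255 (shut). A call has 1 to 8 rows; each row shifts and turns the commanded pose from where the row before left it, along the tool's axes as they then stand; what a row does not reach is not made up. A row lasts 1/10 s, in which the tool goes at most 50 mm and 8.59 degrees, less where a joint would pass 70% of its speed; a pose out of reach is approached as far as the arm can. A call is refused whole if a number of a shift passes 5 or a number of a turn 8.59, either way. A call with a gripper value outside its range is refused whole. The fingers move at their own pace and stop on an object; FORCE is the grip in N (left out, the last holds). Time passes only in rows, so rows that do not move let the fingers close. It gives the time, the measured TCP pose, the force, the opening and the grip force at its end, in the units of the state.
- observe(): the state, without advancing time (a new reading comes with each control period).
- snapshot(name): name is "side" or "top" or "wrist"; returns the picture (384x512x3 uint8, blue, green, red); there is no depth.
- camera_info(name): a dict with "K" (3x3 intrinsics, pixels), "k1" (the pictures are not rectified: a ray, as slopes to the right and down, at radius r is drawn at 1 + k1 r^2 times it, then the intrinsics apply), "xyz" and "orientation" of the camera in the world. Camera axes: x right, y down, z forward; pixel columns grow to the right and rows downward; lengths in m; the calibration is good to about 2 mm. A picture is of the moment at which its call begins: read the wrist's pose just before it. camera_info takes no time and is no camera call; for the wrist camera it gives the pose at the moment of the call.
- job_done(): hands the job in; it is judged then, once.
The state is a dict: "time": time; "joints": joint angles; "qvel": joint speeds; "effort": joint torques, N m; "position": TCP position; "orientation": TCP orientation; "contact_force": force on the tool from outside, world axes, zero at the start; "ft_torque": the same for the moment, N m; "grip_width": finger opening in m; "grasp_force": force on a finger pad.
Only numpy, scipy, OpenCV 4.12 (cv2) and the standard library are available. Lean on these libraries where they do the work, as an engineer would, in place of code of your own. Each camera call takes 0.05 s, during which the arm holds its last target. There are 200 camera calls.

## Working session

There is one attempt and no reset: what is moved stays moved. The work goes in short steps, Python scripts to look and compute and a shell command to move; the robot and the scene stay as the last step left them, time stands still between calls to the robot, and variables do not carry over. Pictures are saved under pics/ and viewed, at most 10 in all, crops included, and the job is handed in when it is done.

```bash
mkdir -p pics; ls; python3 - <<'E'
from workcell import *
import cv2,numpy as np
s=observe();print(s['time'],s['position'],np.round(s['orientation'],3).tolist(),s['contact_force'],s['grip_width'])
for n in ("side","top","wrist"):
    c=camera_info(n);print(n,np.round(c["K"],1).tolist(),c["k1"],np.round(c["xyz"],3),np.round(c["orientation"],3).tolist())
ims=[snapshot(n) for n in ("top","side")]
for n,i in zip(("top","side"),ims): cv2.imwrite(f"pics/{n}0.png",i)
E
```

```text
pics
0.0 [ 0.21800125 -0.69055335  0.2211342 ] [[0.954, 0.301, -0.001], [0.301, -0.954, 0.002], [-0.0, -0.002, -1.0]] [-0.14382349  0.00512198 -0.82379044] 0.0851359300194289
side [[449.1, 0.0, 262.9], [0.0, 449.1, 189.5], [0.0, 0.0, 1.0]] -0.13334592934041742 [0.247 1.03  0.922] [[-0.97, -0.168, 0.175], [-0.242, 0.683, -0.689], [-0.004, -0.711, -0.703]]
top [[457.2, 0.0, 257.3], [0.0, 457.2, 195.1], [0.0, 0.0, 1.0]] -0.12816317173194866 [0.035 0.361 1.227] [[-0.391, -0.849, 0.356], [-0.92, 0.358, -0.159], [0.007, -0.39, -0.921]]
wrist [[289.6, 0.0, 255.9], [0.0, 289.6, 189.3], [0.0, 0.0, 1.0]] -0.06175315796193691 [ 0.29  -0.669  0.373] [[0.303, -0.911, -0.281], [-0.953, -0.29, -0.087], [-0.003, 0.294, -0.956]]
```

View pics/top0.png

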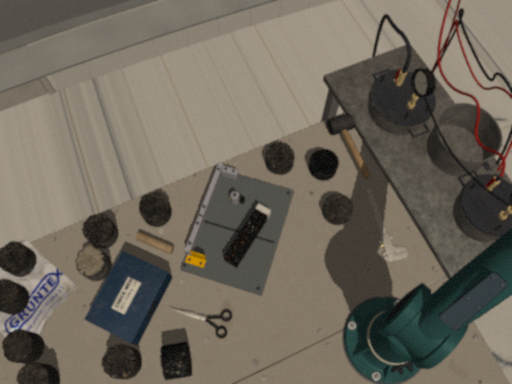

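View pics/side0.png

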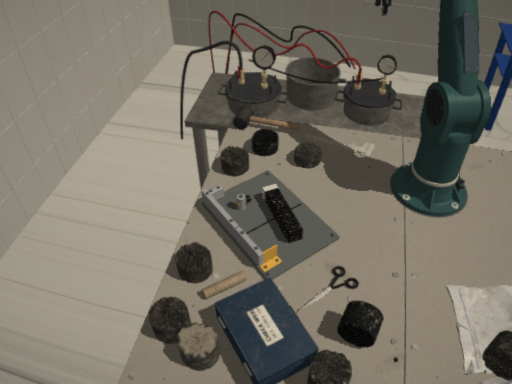

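Top view: plate with corners near (219,163), (293,188), (262,293), (183,270). The fence is on the left edge and the post near (236,195). The beam runs from its white end (262,208) to its plain end (235,262). I'll enlarge this to measure.

```bash
cat > h.py <<'E'
import numpy as np,cv2,json
from workcell import *
def und(c,px):
    k=c["k1"];K=np.array(c["K"]);D=np.array([k,0,0,0,0.])
    return cv2.undistortPoints(np.array(px,float).reshape(-1,1,2),K,D).reshape(-1,2)
def cast(c,px,z):
    d=np.c_[und(c,px),np.ones(len(px))]@np.array(c["orientation"]).T
    o=np.array(c["xyz"]);z=np.broadcast_to(z,(len(px),))
    return (o+d*((z-o[2])/d[:,2])[:,None])
def proj(c,P):
    R=np.array(c["orientation"]);rv,_=cv2.Rodrigues(R.T)
    return cv2.projectPoints(np.array(P,float).reshape(-1,1,3),rv,-R.T@np.array(c["xyz"]),np.array(c["K"]),np.array([c["k1"],0,0,0,0.]))[0].reshape(-1,2)
E
python3 - <<'E'
from h import *
t=cv2.imread("pics/top0.png");s=cv2.imread("pics/side0.png")
a=cv2.resize(t[150:305,170:310],None,fx=4,fy=4,interpolation=cv2.INTER_CUBIC)[:600]
cv2.imwrite("pics/topc.png",a)
a=cv2.resize(s[160:285,190:345],None,fx=4.8,fy=4.8,interpolation=cv2.INTER_CUBIC)
cv2.imwrite("pics/sidec.png",a)
c=camera_info("top")
print(cast(c,[(219,163),(293,188),(262,293),(183,270)],.012).round(3))
print(cast(c,[(262,208),(235,262)],.052).round(3))
c=camera_info("side")
print(cast(c,[(202,193),(266,171),(338,235),(269,280)],.012).round(3))
print(cast(c,[(270,188),(294,236)],.052).round(3))
E
```

```text
[[0.644 0.216 0.012]
 [0.485 0.047 0.012]
 [0.239 0.251 0.012]
 [0.38  0.424 0.012]]
[[0.449 0.162 0.052]
 [0.336 0.288 0.052]]
[[0.64  0.194 0.012]
 [0.484 0.059 0.012]
 [0.242 0.256 0.012]
 [0.385 0.435 0.012]]
[[0.447 0.167 0.052]
 [0.349 0.319 0.052]]
```

View pics/topc.png

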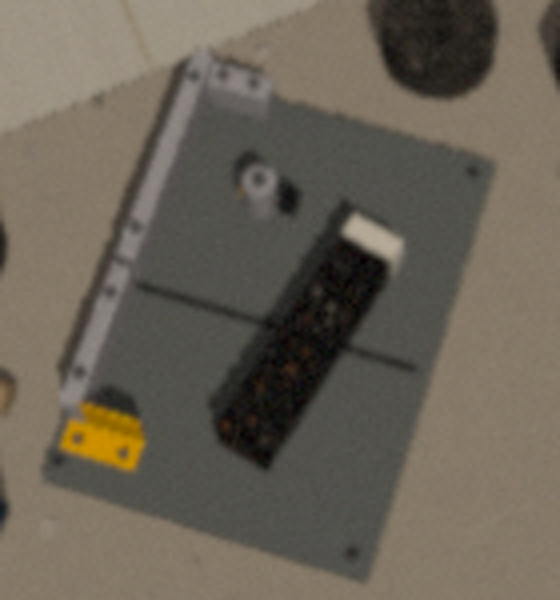

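View pics/sidec.png

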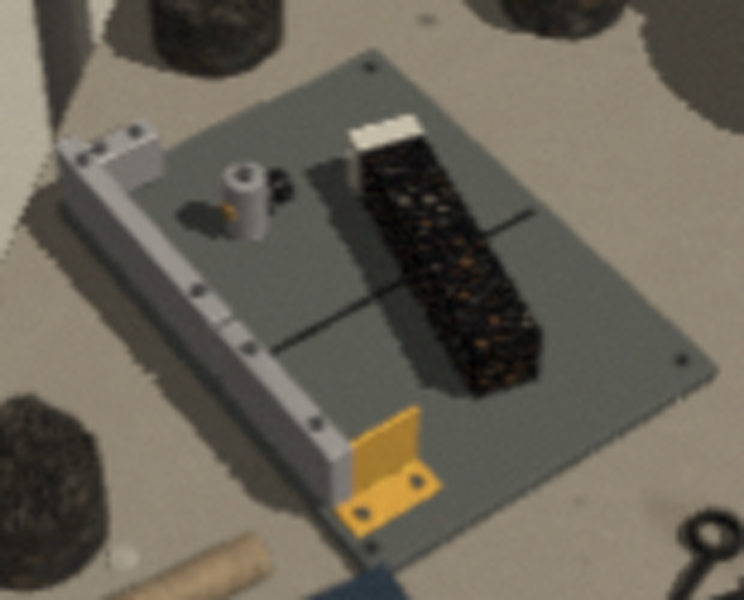

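```bash
cat > fit.py <<'E'
from h import *
from scipy.optimize import least_squares
T=lambda p:(np.array(p)+.5)/4-.5+[170,150]
S=lambda p:(np.array(p)+.5)/4.8-.5+[190,160]
ct,cs=camera_info("top"),camera_info("side")
def fit(feat,x0):
    def W(q,P):
        P=np.array(P)/1000;a=q[2];return np.c_[q[0]+np.cos(a)*P[:,0]-np.sin(a)*P[:,1],q[1]+np.sin(a)*P[:,0]+np.cos(a)*P[:,1],P[:,2]]
    def r(q):
        o=[]
        for c,f,P in feat: o.append((proj(c,W(q,[P]))-f).ravel())
        return np.concatenate(o)
    s=least_squares(r,x0,loss="soft_l1");print(s.x.round(4),np.degrees(s.x[2]).round(1));print(r(s.x).reshape(-1,2).round(1).tolist());return s.x
F=[(ct,T((494,160)),(-215,-20,12)),(ct,T((365,582)),(-215,300,12)),(ct,T((43,478)),(18,300,12)),(ct,T((258,180)),(-62,64,56)),
(cs,S((373,48)),(-215,-20,12)),(cs,S((718,372)),(-215,300,12)),(cs,S((245,173)),(-62,64,56)),(cs,S((335,470)),(14,256,58)),(ct,T((65,402)),(14,256,58)),(cs,S((58,140)),(14,-20,58))]
f=fit(F,[.61,.22,.7])
B=[(ct,T((352,212)),(20,-90,52)),(ct,T((404,238)),(-20,-90,52)),(ct,T((268,468)),(-20,90,12)),(ct,T((265,436)),(-20,90,52)),(ct,T((215,435)),(20,90,12)),
(cs,S((350,130)),(20,-90,52)),(cs,S((418,116)),(-20,-90,52)),(cs,S((540,332)),(-20,90,52)),(cs,S((538,380)),(-20,90,12)),(cs,S((478,397)),(20,90,12))]
b=fit(B,[.39,.23,.9])
R=lambda a:np.array([[np.cos(a),-np.sin(a)],[np.sin(a),np.cos(a)]])
print("beam in fixture",R(f[2]).T@(b[:2]-f[:2]),np.degrees(b[2]-f[2]))
for P in [(20,-90),(-20,-90),(-20,90),(20,90)]: print((R(f[2]).T@(b[:2]+R(b[2])@np.array(P)/1000-f[:2])).round(4))
E
python3 fit.py
```

```text
[0.6035 0.2254 0.8682] 49.7
[[0.3, 0.0], [0.2, -0.2], [-1.3, 0.0], [-0.5, -0.0], [1.0, -0.7], [1.2, -1.9], [0.4, 0.3], [-0.1, -2.4], [-2.1, -0.1], [-0.6, 0.6]]
[0.4006 0.2266 0.6143] 35.2
[[0.6, -0.5], [-0.0, 0.1], [-0.8, 0.4], [-0.7, 4.7], [0.1, 1.0], [-0.1, -0.6], [-0.9, -1.3], [0.6, -0.6], [0.1, -0.6], [-1.5, 0.3]]
beam in fixture [-0.13023858  0.15560467] -14.548267489276919
[-0.1335  0.0635]
[-0.1722  0.0735]
[-0.127   0.2477]
[-0.0883  0.2377]
```

Side view: the post top is at crop (245,173), the white end near (385,130) and the plain end near (510,360). Fixture and beam fits agree across both views. Next I'll check where the bench stands so I can plan a safe approach.

```bash
python3 - <<'E'
from h import *
ct,cs=camera_info("top"),camera_info("side")
# bench: triangulate nearest front-left corner & pot rim points
def tri(a,b):
    A=[];y=[]
    for c,p in((ct,a),(cs,b)):
        d=np.append(und(c,[p])[0],1)@np.array(c["orientation"]).T;d/=np.linalg.norm(d);M=np.eye(3)-np.outer(d,d);A.append(M);y.append(M@np.array(c["xyz"]))
    return np.linalg.lstsq(np.vstack(A),np.concatenate(y),rcond=None)[0].round(3)
print("corner",tri((325,80),(188,122)),"knob gauge",tri((423,82),(264,57)),"gauge2",tri((509,207),(387,65)))
print("tcp in side/top",proj(cs,[[.218,-.69,.22]]),proj(ct,[[.218,-.69,.22]]))
E
```

```text
corner [ 0.874 -0.27  -0.108] knob gauge [ 0.615 -0.445  0.112] gauge2 [ 0.165 -0.429  0.149]
tcp in side/top [[379.54606694  15.16862942]] [[580.53298163 144.57744967]]
```

```bash
python3 -m jog '{"dp":[[0,0,-4],[0,0,-4],[0,0,-4],[0,0,-4]],"twist":[0,0,0,0],"gripper":[255,255,255,255]}' 20; python3 - <<'E'
from h import *
s=observe();print(s['joints'])
cv2.imwrite("pics/w0.png",snapshot("wrist"))
E
```

```text
time: 0.5
position: [0.2181, -0.6909, 0.3832]
orientation: [[0.954, 0.301, -0.001], [0.301, -0.954, 0.001], [-0.0, -0.001, -1.0]]
contact_force: [1.2, -0.1, 0.2]
grip_width: 0.0285
grasp_force: 0.0
[ 1.16372033  0.47214023  0.06114855  1.427682   -0.02929706  1.24401419
 -0.03741821]
```

View pics/w0.png

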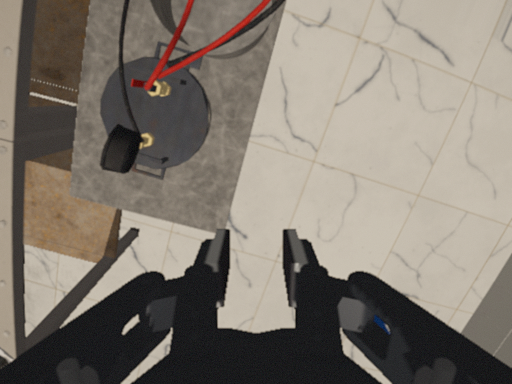

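The bench and pots are low (below about 0.15 m) and the wrist view shows clear space. I'll swing over to the white end.

```bash
python3 -m jog '{"dp":[[3.8,-3.1,0],[3.8,-3.1,0],[3.8,-3.1,0],[3.8,-3.1,0],[3.8,-3.1,0],[3.8,-3.1,0],[3.8,-3.1,0],[3.8,-3.1,0]],"twist":[0,0,0,0,0,0,0,0],"gripper":[255,255,255,255,255,255,255,255]}' && python3 -m jog '{"dp":[[1.8,-4.5,0],[1.8,-4.5,0],[1.8,-4.5,0],[1.8,-4.5,0],[1.8,-4.5,0],[1.8,-4.5,0],[1.8,-4.5,0],[1.8,-4.5,0]],"twist":[0,0,0,0,0,0,0,0],"gripper":[255,255,255,255,255,255,255,255]}' && python3 -m jog '{"dp":[[0,0,0],[0,0,0],[0,0,0],[0,0,0],[0,0,0],[0,0,0],[0,0,0]],"twist":[-8.5,-8.5,-8.5,-8.5,-8.5,-8.5,-8.5],"gripper":[255,255,255,255,255,255,255]}'; python3 -m jog '{"dp":[[0,0,0],[0,0,0],[0,0,0],[0,0,0],[0,0,0],[0,0,0]],"twist":[-8.5,-8.5,-8.5,-8.5,-8.5,-5.7],"gripper":[255,255,255,255,255,255]}';  python3 - <<'E'
from h import *
s=observe();print(s['joints'])
cv2.imwrite("pics/w1.png",snapshot("wrist"))
E
```

```text
time: 1.35
position: [0.434, -0.3613, 0.3818]
orientation: [[0.954, 0.301, -0.0], [0.301, -0.954, 0.0], [-0.0, -0.0, -1.0]]
contact_force: [0.6, -0.8, -0.5]
grip_width: 0.0001
grasp_force: 0.0
time: 2.15
position: [0.4618, 0.0251, 0.382]
orientation: [[0.954, 0.301, -0.0], [0.301, -0.954, -0.0], [-0.0, 0.0, -1.0]]
contact_force: [0.9, 0.3, -0.3]
grip_width: -0.0002
grasp_force: 0.0
time: 2.85
position: [0.4619, 0.0232, 0.3817]
orientation: [[0.219, 0.976, -0.001], [0.976, -0.219, -0.0], [-0.0, -0.001, -1.0]]
contact_force: [-1.4, -0.3, 0.2]
grip_width: 0.0001
grasp_force: 0.0
time: 3.45
position: [0.462, 0.0232, 0.3817]
orientation: [[-0.581, 0.814, -0.001], [0.814, 0.581, -0.0], [0.0, -0.001, -1.0]]
contact_force: [-0.1, -0.9, -0.5]
grip_width: 0.0001
grasp_force: 0.0
[ 0.32713773  0.10469348 -0.51732678  1.95938038  0.05810698  1.09276002
  0.40496796]
```

View pics/w1.png

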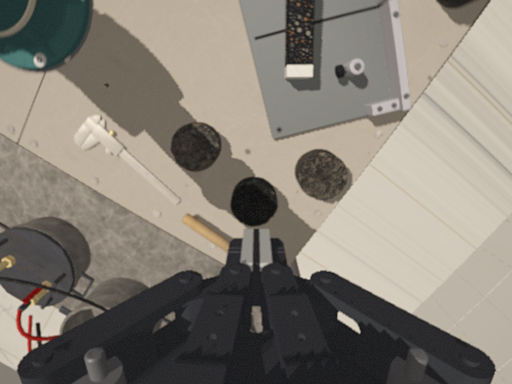

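Wrist view: the white end is at (286–313, 65–78), the post top at (357,66), the knob at (340,71), and the plate corner at (277,138). The beam is aligned with the tool. I'll refine the poses from this closer view.

```bash
cat >> h.py <<'E'
f0=np.array([.6035,.2254,.8682])
def tofix(P,f=f0):
    c,s=np.cos(f[2]),np.sin(f[2]);d=np.array(P)[:,:2]-f[:2];return (d@np.array([[c,-s],[s,c]])*1000)
def white(im):
    m=cv2.inRange(im,(140,150,155),(255,255,255));return m
E
python3 - <<'E'
from h import *
c=camera_info("wrist");im=cv2.imread("pics/w1.png")
print("plate crn",tofix(cast(c,[(277,138)],.012)),"post",tofix(cast(c,[(357,66)],.056)),"fence end top",tofix(cast(c,[(410,108)],.058)))
hsv=cv2.cvtColor(im,cv2.COLOR_BGR2HSV)
sub=im[50:90,270:330];g=sub.min(2);print(g[:, [18,22,30,38]].T.tolist())
print(im[69:74,280:320].min(2).tolist())
E
```

```text
plate crn [[-207.34500922  -21.54393117]] post [[-63.01545082  63.70445768]] fence end top [[ 11.29191857 -19.01067517]]
[[30, 33, 30, 38, 35, 37, 26, 28, 34, 35, 32, 32, 34, 46, 125, 196, 214, 214, 212, 211, 213, 212, 212, 212, 212, 210, 191, 136, 100, 82, 74, 94, 123, 135, 134, 134, 133, 134, 132, 131], [61, 38, 38, 52, 51, 51, 47, 40, 39, 37, 35, 39, 29, 55, 127, 194, 213, 213, 212, 211, 211, 209, 209, 208, 209, 209, 192, 136, 100, 80, 77, 71, 78, 76, 77, 88, 109, 126, 132, 133], [41, 56, 71, 52, 37, 42, 55, 45, 38, 40, 40, 44, 37, 55, 133, 193, 213, 213, 210, 210, 210, 207, 206, 206, 207, 206, 185, 129, 97, 81, 76, 76, 80, 80, 72, 79, 76, 74, 72, 74], [68, 59, 48, 34, 37, 46, 37, 37, 37, 33, 40, 37, 29, 66, 143, 196, 211, 210, 209, 209, 209, 208, 209, 208, 210, 208, 184, 130, 94, 78, 74, 77, 76, 75, 76, 73, 73, 75, 76, 87]]
[[129, 134, 135, 133, 145, 159, 175, 204, 211, 211, 209, 210, 211, 212, 210, 209, 207, 208, 208, 208, 210, 210, 211, 210, 209, 209, 208, 209, 209, 210, 209, 205, 182, 120, 77, 72, 74, 77, 72, 80], [133, 133, 131, 134, 142, 157, 176, 204, 213, 211, 209, 210, 211, 211, 211, 210, 207, 205, 207, 208, 210, 210, 208, 210, 210, 208, 208, 208, 209, 209, 209, 206, 179, 119, 73, 73, 76, 75, 76, 86], [133, 130, 134, 133, 142, 159, 176, 204, 212, 210, 211, 209, 209, 210, 211, 210, 209, 208, 207, 206, 207, 210, 210, 210, 210, 208, 208, 208, 208, 209, 208, 205, 179, 118, 75, 71, 77, 74, 75, 82], [133, 133, 132, 133, 144, 160, 176, 204, 212, 211, 210, 209, 209, 209, 209, 210, 209, 207, 205, 205, 206, 208, 208, 209, 210, 208, 208, 209, 209, 209, 211, 205, 180, 115, 73, 73, 76, 76, 75, 81], [133, 132, 133, 133, 143, 157, 176, 204, 212, 210, 210, 209, 208, 209, 209, 210, 210, 207, 207, 206, 206, 207, 208, 208, 208, 209, 208, 208, 208, 208, 210, 206, 180, 112, 75, 74, 75, 77, 76, 83]]
```

```bash
cat >> h.py <<'E'
def beam(im,c,guess,z=.052,verbose=True):
    """white strip near guess px -> painted-end centre (fixture mm), angle deg (beam y rel. fixture y)"""
    m=cv2.inRange(im,(165,165,165),(255,255,255));n,l,st,ce=cv2.connectedComponentsWithStats(m)
    i=1+np.argmin(np.hypot(*(ce[1:]-guess).T)+1e3*(st[1:,4]<60))
    k,_=cv2.findContours((l==i).astype(np.uint8),0,cv2.CHAIN_APPROX_NONE)
    k=max(k,key=len).reshape(-1,2)
    P=tofix(cast(c,k,z));r=cv2.minAreaRect(P.astype(np.float32));b=cv2.boxPoints(r)
    print("strip px",ce[i].round(1),"area",st[i,4],"rect c",np.round(r[0],1),"size",np.round(r[1],1),"ang",round(r[2],1));return r
E
python3 - <<'E'
from h import *
c=camera_info("wrist");im=cv2.imread("pics/w1.png")
beam(im,c,(299,72))
a=np.radians(-14.5);f=f0
# needed tool move: tool now vs target start point 35 mm off the white end
s=observe();R=np.array(s['orientation']);p=np.array(s['position'])
print(tofix([p]),np.degrees(np.arctan2(R[1,0],R[0,0]))-np.degrees(f[2])-90)
E
```

```text
strip px [299.1  70.5] area 320 rect c [-151.7   78.3] size [16.3 41.1] ang 76.4
[[-245.80470202  -22.63624163]] -14.138370846589169
```

```bash
python3 -m jog '{"dp":[[3.2,3.3,0],[3.3,3.4,0],[0,0,4.5],[0,0,4.5],[0,0,4.5],[0,0,4.5],[0,0,4.5],[0,0,4.0]],"twist":[0,0,0,0,0,0,0,0],"gripper":[255,255,255,255,255,255,255,255]}' && python3 -m jog '{"dp":[[0,0,3.5],[0,0,2.5],[0,0,0.9],[0,0,0]],"twist":[0,0,0,0],"gripper":[255,255,255,255]}'; python3 - <<'E'
from h import *
s=observe();print(tofix([s['position']]))
cv2.imwrite("pics/w2.png",np.hstack([snapshot("wrist")]))
E
```

```text
time: 4.3
position: [0.479, 0.1147, 0.1151]
orientation: [[-0.575, 0.818, -0.001], [0.818, 0.575, -0.0], [0.001, -0.001, -1.0]]
contact_force: [0.3, -0.9, -0.3]
grip_width: -0.0004
grasp_force: 0.0
time: 4.7
position: [0.4789, 0.1149, 0.0473]
orientation: [[-0.576, 0.817, -0.002], [0.817, 0.576, -0.001], [0.001, -0.002, -1.0]]
contact_force: [0.0, -0.3, 0.4]
grip_width: -0.0003
grasp_force: 0.0
[[-164.81720054   23.70240835]]
```

View pics/w2.png

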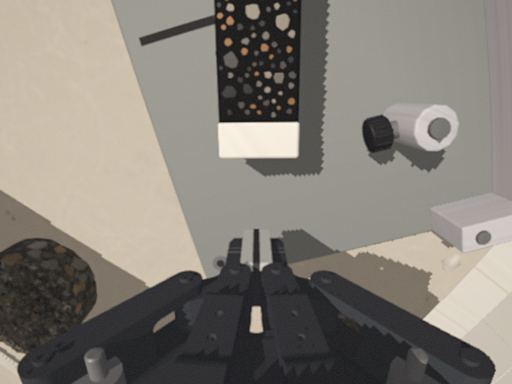

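The fingertips at (258,232) are square to the white end, whose edge is at row 158. I'll push along the beam axis.

```bash
python3 -m jog '{"dp":[[0.8,0,0],[0.8,0,0],[0.7,0,0],[0.3,0,0],[0.3,0,0],[0.3,0,0],[0.3,0,0],[0.3,0,0]],"twist":[0,0,0,0,0,0,0,0],"gripper":[255,255,255,255,255,255,255,255]}'; python3 -m jog '{"dp":[[0.4,0,0],[0.4,0,0],[0.4,0,0],[0.4,0,0],[0.3,0,0],[0.3,0,0],[0.2,0,0],[0,0,0]],"twist":[0,0,0,0,0,0,0,0],"gripper":[255,255,255,255,255,255,255,255]}'; python3 - <<'E'
from h import *
im=snapshot("wrist");c=camera_info("wrist");cv2.imwrite("pics/w3.png",im)
s=observe();print(tofix([s['position']]))
beam(im,c,(258,200))
E
```

```text
time: 5.55
position: [0.4577, 0.1461, 0.0482]
orientation: [[-0.576, 0.817, -0.0], [0.817, 0.576, -0.0], [-0.0, -0.0, -1.0]]
contact_force: [0.3, -0.4, -0.0]
grip_width: 0.0003
grasp_force: 0.0
time: 6.35
position: [0.4437, 0.166, 0.0483]
orientation: [[-0.577, 0.817, -0.0], [0.817, 0.577, 0.0], [0.0, -0.0, -1.0]]
contact_force: [0.6, -0.3, -0.6]
grip_width: -0.0
grasp_force: 0.0
[[-148.65988015   83.26829735]]
strip px [365.5 166.1] area 11157 rect c [-85.3  95.5] size [ 62.3 103.5] ang 8.3
```

View pics/w3.png

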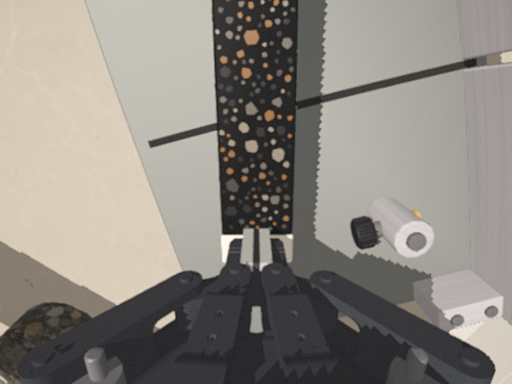

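```bash
python3 - <<'E'
from h import *
c=camera_info("wrist")
P=tofix(cast(c,[(221,234.5),(293,234.5),(211,2),(297.5,2)],.052));print(P.round(1))
m1=P[:2].mean(0);m2=P[2:].mean(0);d=(m2-m1)/np.linalg.norm(m2-m1);print("ang",np.degrees(np.arctan2(-d[0],d[1])),"end face",m1-18*d,"centre",m1+72*d)
E
```

```text
[[-167.7   90.2]
 [-128.2   80.1]
 [-139.5  203.4]
 [-101.   193.5]]
ang -13.738792444183916 end face [-152.2369504    67.64078409] centre [-130.86232077  155.06575311]
```

```bash
python3 - <<'E'
from h import *
c=camera_info("wrist");s=observe();R=np.array(s['orientation']);p=np.array(s['position'])
for x in (-.011,0,.011):
  for z in (-.01,0,.009,.019): print(x,z,proj(c,[p+R@[x,0,z]]).round(0))
print(c["xyz"],s['position'],R.T@(np.array(c["xyz"])-p))
for n in("side","top"):
    cc=camera_info(n);im=snapshot(n);u=proj(cc,[p])[0];print(n,u);cv2.imwrite(f"pics/{n}1.png",im)
t=cv2.imread("pics/side1.png");u,v=proj(camera_info("side"),[p])[0].astype(int)
cv2.imwrite("pics/s1c.png",cv2.resize(t[max(0,v-60):v+60,u-70:u+70],None,fx=5,fy=5,interpolation=cv2.INTER_CUBIC))
E
```

```text
-0.011 -0.01 [[257. 261.]]
-0.011 0 [[257. 252.]]
-0.011 0.009 [[257. 244.]]
-0.011 0.019 [[257. 237.]]
0 -0.01 [[257. 243.]]
0 0 [[257. 235.]]
0 0.009 [[257. 228.]]
0 0.019 [[257. 222.]]
0.011 -0.01 [[257. 224.]]
0.011 0 [[257. 217.]]
0.011 0.009 [[257. 211.]]
0.011 0.019 [[257. 206.]]
[0.40058478 0.22621061 0.20065971] [0.44388818 0.16575577 0.04830021] [ 0.07435297 -0.00049925 -0.15236396]
side [271.05579274 188.85017644]
top [261.37587833 210.4482297 ]
```

View pics/s1c.png

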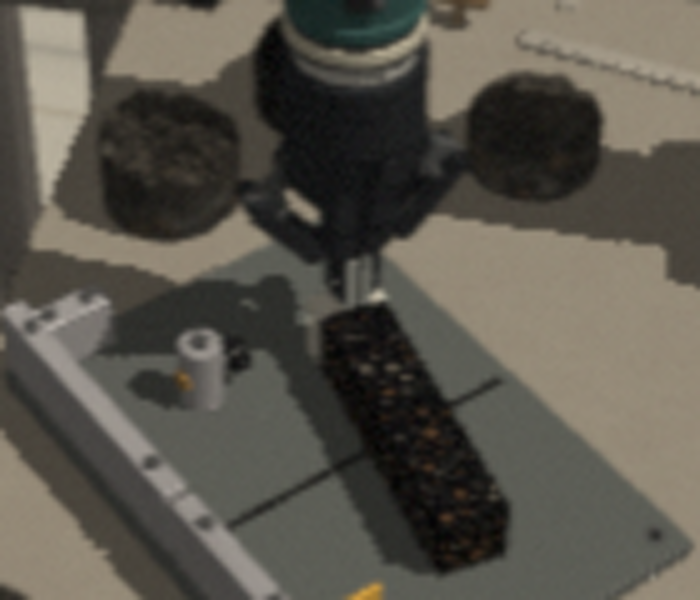

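The fingertips have passed over the beam top: the strip is visible at both sides below them, there is no force, and the beam is unmoved. So the shut tips stand higher than assumed. I'll back off and step down to find the plate.

```bash
python3 -m jog '{"dp":[[-2.5,0,0],[-2.5,0,0],[-1.5,0,0],[0,0,1.0],[0,0,0]],"twist":[0,0,0,0,0],"gripper":[255,255,255,255,255]}'; python3 -m jog '{"dp":[[0,0,0.3],[0,0,0.3],[0,0,0]],"twist":[0,0,0],"gripper":[255,255,255]}';python3 - <<'E'
from h import *
cv2.imwrite("pics/w4.png",snapshot("wrist"));im=snapshot("side")
p=observe()['position'];u,v=proj(camera_info("side"),[p])[0].astype(int)
cv2.imwrite("pics/s2c.png",cv2.resize(im[v-50:v+50,u-60:u+60],None,fx=5,fy=5,interpolation=cv2.INTER_CUBIC))
E
```

```text
time: 7.0
position: [0.4805, 0.1124, 0.0372]
orientation: [[-0.576, 0.817, -0.002], [0.817, 0.576, -0.0], [0.001, -0.002, -1.0]]
contact_force: [-1.3, -0.3, -0.2]
grip_width: -0.0002
grasp_force: 0.0
time: 7.3
position: [0.4807, 0.1134, 0.0319]
orientation: [[-0.578, 0.816, -0.001], [0.816, 0.578, -0.0], [0.001, -0.001, -1.0]]
contact_force: [0.6, 0.0, 0.1]
grip_width: -0.0002
grasp_force: 0.0
```

View pics/s2c.png

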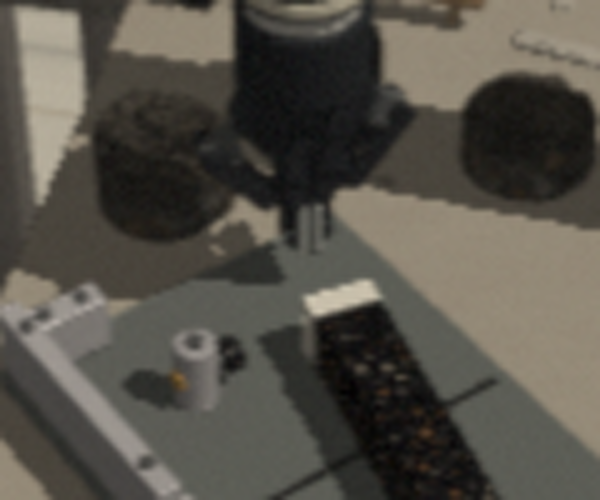

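```bash
python3 - <<'E'
from h import *
c=camera_info("top")
# cores in top0: (337,207) flat, (322,163) black, (278,157)
for px,h in (((337,207),.038),((322,163),.049),((278,157),.057)): print(px,tofix(cast(c,[px],h)).round(0))
E
for i in 1; do python3 -m jog '{"dp":[[0,0,0.4],[0,0,0]],"twist":[0,0],"gripper":[255,255]}'|grep -E "pos|contact"; done
python3 -m jog '{"dp":[[0,0,0.3],[0,0,0]],"twist":[0,0],"gripper":[255,255]}'|grep -E "pos|contact"
```

```text
(337, 207) [[-347.    6.]]
(322, 163) [[-273. -110.]]
(278, 157) [[-147.  -86.]]
position: [0.4812, 0.1126, 0.028]
contact_force: [-0.2, -0.1, 0.2]
position: [0.4812, 0.1125, 0.025]
contact_force: [0.0, 0.7, 0.3]
```

```bash
python3 -m jog '{"dp":[[0,0,0.5],[0,0,0]],"twist":[0,0],"gripper":[255,255]}'|grep -E "pos|contact"; python3 - <<'E'
from h import *
s=observe();R=np.array(s['orientation']);p=tofix([s['position']])[0];ang=np.arctan2(R[1,0],R[0,0])-f0[2]
tx=np.array([np.cos(ang),np.sin(ang)]);ty=np.array([tx[1],-tx[0]]);d=np.array([-152.8,68.2])-p
print(p,"to end face: x",d@tx,"y",d@ty)
E
```

```text
position: [0.4811, 0.1125, 0.0198]
contact_force: [-0.3, 0.5, 0.4]
[-165.27019186   20.4230068 ] to end face: x 49.37750783505921 y 0.09210986740457727
```

```bash
python3 -m jog '{"dp":[[1,0,0],[1,0,0],[1,0,0],[0.4,0,0],[0.3,0,0],[0.3,0,0],[0.3,0,0],[0.3,0,0]],"twist":[0,0,0,0,0,0,0,0],"gripper":[255,255,255,255,255,255,255,255]}'|grep -E "pos|contact"; cat > look.py <<'E'
import sys
from h import *
s=observe();im=snapshot("wrist");c=camera_info("wrist");cv2.imwrite("pics/last.png",im)
R=np.array(s['orientation']);p=tofix([s['position']])[0];ang=np.arctan2(R[1,0],R[0,0])-f0[2]
print("tool",p.round(1),"z",round(s['position'][2],4),"yaw-90",round(np.degrees(ang)-90,1))
g=tuple(map(float,sys.argv[1:3])) if len(sys.argv)>2 else (258,200)
# beam mask: dark speckle + white strip, top face; print edges on rows
h=cv2.cvtColor(im,cv2.COLOR_BGR2HSV)
d=cv2.inRange(im,(0,0,0),(45,45,45));d[228:]=0
E
python3 look.py; python3 - <<'E'
from h import *
im=cv2.imread("pics/last.png").min(2).astype(int)
print("colmeans strip side cols (rows 140-290)",im[140:290:3,232].tolist(),im[140:290:3,284].tolist())
E
```

```text
position: [0.456, 0.1482, 0.0204]
contact_force: [3.0, -3.6, 0.4]
tool [-154.3   62.7] z 0.0204 yaw-90 -14.7
colmeans strip side cols (rows 140-290) [34, 67, 90, 70, 42, 37, 29, 27, 41, 35, 32, 34, 39, 47, 35, 37, 35, 37, 32, 29, 36, 33, 38, 92, 242, 239, 240, 240, 240, 239, 239, 237, 236, 238, 239, 205, 71, 83, 58, 56, 56, 59, 59, 62, 85, 56, 58, 57, 61, 56] [33, 37, 69, 86, 87, 32, 80, 114, 100, 72, 35, 34, 28, 70, 36, 38, 35, 30, 34, 34, 34, 29, 30, 131, 241, 238, 239, 239, 239, 239, 237, 237, 237, 237, 239, 192, 80, 80, 61, 55, 59, 43, 49, 59, 61, 54, 58, 60, 58, 63]
```

Contact: 4.7 N against the push. Continuing.

```bash
cat > look.py <<'E'
import sys
from h import *
s=observe();c=camera_info("wrist");im=snapshot("wrist");cv2.imwrite("pics/last.png",im)
R=np.array(s['orientation']);p=tofix([s['position']])[0];ang=np.arctan2(R[1,0],R[0,0])-f0[2]
print("tool",p.round(1),"z",round(s['position'][2],4),"yaw-90",round(np.degrees(ang)-90,1))
# rectify top plane z=.052 into fixture mm map (1 px = 1 mm; col = -x.. , row=y)
X,Y=np.meshgrid(np.arange(-230,31),np.arange(-30,310))
a=f0[2];W=np.stack([f0[0]+(np.cos(a)*X-np.sin(a)*Y)/1000,f0[1]+(np.sin(a)*X+np.cos(a)*Y)/1000,0*X+.052],-1).reshape(-1,3)
q=proj(c,W).astype(np.float32).reshape(X.shape+(2,))
front=((W-np.array(c["xyz"]))@np.array(c["orientation"])[:,2]>.02).reshape(X.shape)
m=cv2.remap(im,q[...,0],q[...,1],cv2.INTER_LINEAR,borderValue=(128,128,128));m[~front]=128
w=cv2.inRange(m,(190,190,190),(255,255,255));w[:, :] = cv2.morphologyEx(w,cv2.MORPH_OPEN,np.ones((3,3),np.uint8))
n,l,st,ce=cv2.connectedComponentsWithStats(w)
for i in range(1,n):
    if 120<st[i,4]<1100:
        k=np.argwhere(l==i)[:,::-1].astype(np.float32)+[-230,-30]
        r=cv2.minAreaRect(k.astype(np.float32));print("white rect c",np.round(r[0],1),"size",np.round(r[1],1),"ang",round(r[2],1),"area",st[i,4])
cv2.imwrite("pics/map.png",m)
E
python3 look.py; python3 -m jog '{"dp":[[0.3,0,0],[0.3,0,0],[0.3,0,0],[0.3,0,0],[0.3,0,0],[0.3,0,0],[0.2,0,0],[0,0,0]],"twist":[0,0,0,0,0,0,0,0],"gripper":[255,255,255,255,255,255,255,255]}'|grep -E "pos|contact"; python3 look.py
```

```text
tool [-154.    63.4] z 0.0204 yaw-90 -14.6
white rect c [-38.5 -14. ] size [32. 23.] ang 90.0 area 563
white rect c [-60.   59.5] size [23. 22.] ang 90.0 area 282
white rect c [-149.4   81.7] size [17.7 40.5] ang 76.0 area 708
white rect c [-201.  102.] size [18. 10.] ang 90.0 area 129
white rect c [-217.5  120.7] size [10.5 41.4] ang 13.5 area 224
position: [0.4438, 0.1656, 0.0204]
contact_force: [2.3, -4.8, 1.4]
tool [-148.9   83.2] z 0.0204 yaw-90 -14.6
white rect c [-25.3 -23. ] size [10.2 15.1] ang 6.3 area 142
white rect c [-33.   -5.5] size [17. 24.] ang 90.0 area 251
white rect c [-60.  59.] size [22. 22.] ang 90.0 area 274
white rect c [-144.2  101.6] size [17.5 40.5] ang 76.0 area 707
```

The beam slid 24 mm along its axis: painted end (-146,93), centre (-125,180), angle -14°. Now I go round to the flank near the white end and turn the beam with an arc push.

```bash
python3 -m jog '{"dp":[[-1.2,0,0],[0,-2,0],[0,-2,0],[2,0,0],[2.2,0,0],[0,0,0]],"twist":[0,0,0,0,0,0],"gripper":[255,255,255,255,255,255]}'|grep -E "pos|contact"; python3 look.py; python3 -m jog '{"dp":[[0,0.3,0],[0,0.3,0],[0,0.3,0],[0,0.3,0],[0,0.3,0],[0,0.3,0]],"twist":[0,0,0,0,0,0],"gripper":[255,255,255,255,255,255]}'|grep -E "pos|contact";python3 look.py
```

```text
position: [0.3911, 0.1717, 0.0203]
contact_force: [0.2, -0.3, -0.2]
tool [-178.2  127.4] z 0.0203 yaw-90 -14.2
white rect c [-62.4  58.7] size [22.8 16.7] ang 60.3 area 218
white rect c [-214.9  186.3] size [12.7 25.8] ang 39.3 area 165
position: [0.4056, 0.1746, 0.0201]
contact_force: [-4.0, -4.6, 4.2]
tool [-166.7  118.3] z 0.0201 yaw-90 -14.6
white rect c [-60.7  59.3] size [22.5 20.2] ang 33.7 area 257
white rect c [-209.5  185.5] size [11.3 25.5] ang 45.0 area 160
```

```bash
python3 -m jog '{"dp":[[0,0.4,0],[0,0.4,0],[0,0.4,0],[0,0.4,0],[0,0.4,0],[0,0.4,0],[0,0.4,0],[0,0.4,0]],"twist":[-2,-2,-2,-2,-2,-2,-2,-2],"gripper":[255,255,255,255,255,255,255,255]}'|grep -E "pos|contact";python3 look.py
```

```text
position: [0.4322, 0.2002, 0.0203]
contact_force: [0.2, -3.6, -1.7]
tool [-130.   114.5] z 0.0203 yaw-90 1.6
white rect c [13.3 57.6] size [12.3 53.4] ang 18.4 area 417
```

```bash
cat > edge.py <<'E'
from h import *
import sys
# left flank from map.png ; and strip from side cam
m=cv2.medianBlur(cv2.imread("pics/map.png"),7).max(2)
pts=[]
for y in range(60,300,4):
    r=m[y+30]; d=(r<75)
    # longest dark run
    best=(0,0);i=0
    while i<len(d):
        if d[i]:
            j=i
            while j<len(d) and d[j]: j+=1
            if j-i>best[0]: best=(j-i,i)
            i=j
        else: i+=1
    if best[0]>30: pts.append((y,best[1]-230,best[0]))
print(pts[::3])
s=snapshot("side");c=camera_info("side")
X,Y=np.meshgrid(np.arange(-230,31),np.arange(-30,310));a=f0[2]
W=np.stack([f0[0]+(np.cos(a)*X-np.sin(a)*Y)/1000,f0[1]+(np.sin(a)*X+np.cos(a)*Y)/1000,0*X+.052],-1).reshape(-1,3)
q=proj(c,W).astype(np.float32).reshape(X.shape+(2,))
g=cv2.remap(s,q[...,0],q[...,1],cv2.INTER_LINEAR);cv2.imwrite("pics/smap.png",g)
w=cv2.inRange(g,(130,140,150),(255,255,255));n,l,st,ce=cv2.connectedComponentsWithStats(w)
for i in range(1,n):
    if st[i,4]>100:
        k=(np.argwhere(l==i)[:,::-1]+[-230,-30]).astype(np.float32);r=cv2.minAreaRect(k)
        print("side white",np.round(r[0],1),np.round(r[1],1),round(r[2],1),st[i,4],g[l==i].mean(0).round())
E
python3 edge.py
```

```text
[(60, -230, 166), (72, -225, 152), (84, -127, 44), (96, -187, 90), (108, -149, 40), (124, -122, 43), (144, -120, 41), (156, -122, 44), (184, -124, 42), (196, -124, 39), (208, -124, 40)]
side white [ 21.5 -21.5] [17. 17.] 90.0 188 [151. 169. 176.]
side white [ 6.  56.5] [107.   8.] 90.0 862 [143. 149. 155.]
side white [  6.  132.5] [15.  8.] 90.0 114 [142. 148. 153.]
side white [  6.  198.5] [45.  8.] 90.0 328 [142. 148. 153.]
side white [  6.  243.5] [17. 10.] 90.0 151 [143. 150. 156.]
```

```bash
python3 -m jog '{"dp":[[0,0.4,0],[0,0.4,0],[0,0.4,0],[0,0.4,0],[0,0.4,0],[0,0.4,0],[0,0.4,0],[0,0.4,0]],"twist":[-2,-2,-2,-2,-2,-2,-2,-2],"gripper":[255,255,255,255,255,255,255,255]}'|grep -E "pos|contact";python3 look.py; python3 edge.py
```

```text
position: [0.4489, 0.2272, 0.0203]
contact_force: [1.4, -3.5, 1.2]
tool [-98.5 119.2] z 0.0203 yaw-90 17.6
white rect c [ 14. 125.] size [32. 14.] ang 90.0 area 367
white rect c [-199.   136.5] size [47. 14.] ang 90.0 area 398
white rect c [-213.4  135.5] size [ 9.  41.8] ang 13.0 area 229
white rect c [ 14. 164.] size [30. 14.] ang 90.0 area 295
white rect c [-197.   174.8] size [ 9.5 26.2] ang 4.8 area 151
white rect c [-153.3  210.9] size [16.7 29.3] ang 87.4 area 382
[(60, -171, 148), (72, -119, 116), (84, -118, 112), (96, -139, 83), (108, -56, 71), (120, -72, 35), (132, -93, 42), (144, -94, 42), (164, -93, 35), (180, -106, 43), (196, -111, 43), (208, -115, 42), (228, -117, 37)]
side white [ 21.5 -21.5] [17. 17.] 90.0 193 [150. 167. 175.]
side white [-216.3   -2.2] [ 5.5 27.1] 85.8 102 [134. 156. 165.]
side white [ 6. 68.] [84.  8.] 90.0 599 [142. 149. 155.]
side white [-50. 127.] [12. 18.] 90.0 155 [153. 171. 180.]
side white [  6.  132.5] [15.  8.] 90.0 108 [141. 147. 153.]
side white [  6. 199.] [44.  8.] 90.0 309 [141. 147. 153.]
side white [  6.5 243.5] [17.  9.] 90.0 152 [143. 150. 156.]
```

```bash
python3 -m jog '{"dp":[[0,0.4,0],[0,0.4,0],[0,0.4,0],[0,0.4,0],[0,0.4,0],[0,0.2,0]],"twist":[-2,-2,-2,-2,-2,0],"gripper":[255,255,255,255,255,255]}'|grep -E "pos|contact"; python3 -m jog '{"dp":[[0,-2,0],[0,-2,-2],[0,-1,-5],[0,0,-5],[0,0,-5],[0,0,0]],"twist":[0,0,0,0,0,0],"gripper":[255,255,255,255,255,255]}'|grep -E "pos|contact"; python3 -m jog '{"dp":[[-4,2,0],[-4,2,0],[0,0,0]],"twist":[0,0,0],"gripper":[255,255,255]}'|grep -E "pos|contact";python3 look.py;python3 edge.py
```

```text
position: [0.4557, 0.2486, 0.0203]
contact_force: [1.9, -3.0, 1.4]
position: [0.4471, 0.2015, 0.1948]
contact_force: [0.4, 0.4, -0.4]
position: [0.5369, 0.2213, 0.1892]
contact_force: [0.8, -0.3, 0.4]
tool [-46.2  48.2] z 0.1892 yaw-90 27.3
white rect c [-43.  132.7] size [39. 16.] ang 27.8 area 625
[(144, -76, 33), (156, -80, 45), (168, -86, 47), (180, -92, 46)]
side white [ 21.5 -20.5] [19. 17.] 90.0 217 [147. 164. 172.]
side white [  3.5 -19. ] [12. 11.] 90.0 107 [139. 147. 153.]
side white [ 3.2 46.8] [123.   32.2] 74.7 921 [141. 147. 153.]
side white [-39.7 133.4] [40.4 16.7] 28.6 647 [160. 178. 186.]
side white [  6.5 206.7] [ 7.6 29.2] 3.6 173 [140. 146. 151.]
side white [  6.5 243.5] [15.  9.] 90.0 127 [141. 148. 154.]
```

The beam is at 28° with its strip at (-43,133), and wrist and side views agree within 3 mm. The white end faces the gap with 17 mm of lateral clearance to the post. Next I move over behind the plain end.

```bash
python3 -m jog '{"dp":[[4.3,0.65,0],[4.3,0.65,0],[4.3,0.65,0],[4.3,0.65,0],[4.3,0.65,0],[4.5,0.75,0],[0,0,0]],"twist":[0,0,0,0,0,0,0],"gripper":[255,255,255,255,255,255,255]}'|grep -E "pos|contact"; cat > where.py <<'E'
from h import *
import sys
s=observe();R=np.array(s['orientation']);p=tofix([s['position']])[0];ang=np.arctan2(R[1,0],R[0,0])-f0[2]
tx=np.array([np.cos(ang),np.sin(ang)]);ty=np.array([tx[1],-tx[0]])
print("tool",p.round(1),"z",round(s['position'][2],4),"yaw",round(np.degrees(ang)-90,1),"q",np.round(s['joints'],2))
if len(sys.argv)>2:
    d=np.array([float(v) for v in sys.argv[1:3]])-p;print("go x,y",(d@tx).round(1),(d@ty).round(1))
E
python3 where.py -130.2 298
```

```text
position: [0.279, 0.3171, 0.1892]
contact_force: [0.6, -1.1, 0.7]
tool [-139.6  306.9] z 0.1892 yaw 28.2 q [-0.31  0.36 -0.8   2.27  0.41  0.66 -0.05]
go x,y -12.3 4.1
```

```bash
python3 -m jog '{"dp":[[-0.6,0.4,0],[0,0,4],[0,0,4],[0,0,4],[0,0,3],[0,0,1.9],[0,0,0]],"twist":[0,0,0,0,0,0,0],"gripper":[255,255,255,255,255,255,255]}'|grep -E "pos|contact"; python3 where.py -130.2 298; python3 look.py|tail -n +2; python3 edge.py|grep 'side'
```

```text
position: [0.2935, 0.3174, 0.0181]
contact_force: [0.5, -0.4, -0.3]
tool [-130.1  296.1] z 0.0181 yaw 27.4 q [-0.68  0.65 -0.34  2.36  0.92  0.26 -0.5 ]
go x,y 1.7 0.8
side white [ 21.5 -20. ] [20. 17.] 90.0 235 [154. 172. 180.]
side white [-25.   -4.5] [19. 38.] 90.0 417 [144. 152. 158.]
side white [  6.5 198.5] [47.  9.] 90.0 398 [145. 151. 157.]
side white [  6.5 243.5] [17. 11.] 90.0 181 [147. 154. 160.]
```

```bash
python3 - <<'E'
from h import *
g=cv2.imread("pics/smap.png");X0,Y0=230,30
for y in range(108,160,6): print(y,[int(g[y+30,x+230].min()) for x in range(-75,-5,5)])
E
```

```text
108 [89, 89, 90, 90, 88, 90, 90, 90, 88, 91, 87, 62, 46, 45]
114 [89, 90, 89, 91, 89, 89, 89, 89, 89, 89, 71, 47, 46, 45]
120 [90, 90, 90, 89, 90, 89, 89, 90, 89, 85, 54, 45, 46, 44]
126 [89, 89, 90, 88, 91, 90, 91, 89, 89, 76, 46, 44, 45, 45]
132 [89, 89, 87, 76, 82, 90, 90, 89, 87, 86, 73, 52, 46, 44]
138 [90, 89, 61, 23, 31, 58, 81, 89, 90, 89, 89, 82, 57, 45]
144 [90, 81, 29, 9, 10, 13, 25, 54, 79, 87, 89, 89, 80, 52]
150 [88, 46, 13, 9, 10, 9, 11, 12, 19, 47, 78, 88, 87, 73]
156 [67, 24, 13, 7, 10, 14, 14, 9, 8, 10, 36, 78, 89, 88]
```

```bash
python3 - <<'E'
from h import *
g=cv2.imread("pics/smap.png").astype(int)
d=g[...,2]-g[...,0]
for y in range(102,162,6): print(y,d[y+30,155:226:5].tolist())
print(g[110+30,170],g[130+30,190])
E
```

```text
102 [6, 7, 8, 6, 7, 8, 9, 8, 8, 6, 7, 6, 3, 3, 4]
108 [7, 7, 7, 7, 8, 7, 7, 7, 7, 6, 6, 5, 3, 2, 3]
114 [7, 6, 6, 7, 7, 8, 7, 7, 7, 6, 5, 1, 2, 3, 3]
120 [6, 7, 7, 7, 11, 12, 9, 7, 6, 7, 4, 2, 2, 4, 3]
126 [7, 7, 7, 8, 13, 14, 14, 13, 9, 5, 3, 4, 3, 3, 2]
132 [7, 8, 6, 9, 14, 14, 13, 14, 15, 13, 11, 6, 3, 2, 3]
138 [7, 7, 3, 0, 4, 10, 13, 15, 13, 16, 16, 13, 5, 3, 4]
144 [7, 6, 3, 0, -3, 1, 5, 8, 12, 14, 15, 15, 11, 6, 3]
150 [6, 4, -1, -2, 0, 0, -2, 1, 3, 7, 14, 15, 15, 10, 4]
156 [5, 2, 2, 1, 2, 0, 1, 0, 9, 3, 5, 13, 15, 14, 8]
[89 97 97] [ 89 100 103]
```

```bash
cat > side.py <<'E'
from h import *
s=snapshot("side");c=camera_info("side")
X,Y=np.meshgrid(np.arange(-230,31),np.arange(-30,310));a=f0[2]
W=np.stack([f0[0]+(np.cos(a)*X-np.sin(a)*Y)/1000,f0[1]+(np.sin(a)*X+np.cos(a)*Y)/1000,0*X+.052],-1).reshape(-1,3)
q=proj(c,W).astype(np.float32).reshape(X.shape+(2,))
g=cv2.remap(s,q[...,0],q[...,1],cv2.INTER_LINEAR);cv2.imwrite("pics/smap.png",g);g=g.astype(float)
w=((g[...,2]-g[...,0])/(g[...,0]+1)>.115)&(g[...,0]>60);w=w.astype(np.uint8);w[:,:70]=0
w=cv2.morphologyEx(w,cv2.MORPH_OPEN,np.ones((5,5),np.uint8))
n,l,st,ce=cv2.connectedComponentsWithStats(w)
for i in range(1,n):
    if 150<st[i,4]<1500 and -10<ce[i][1]-30<200:
        k=(np.argwhere(l==i)[:,::-1]+[-230,-30]).astype(np.float32);r=cv2.minAreaRect(k)
        print("side white",np.round(r[0],1),np.round(r[1],1),round(r[2],1),st[i,4])
E
python3 side.py; python3 -m jog '{"dp":[[-0.3,0,0],[-0.3,0,0],[-0.3,0,0],[-0.3,0,0],[-0.3,0,0],[-0.3,0,0],[-0.3,0,0],[0,0,0]],"twist":[0,0,0,0,0,0,0,0],"gripper":[255,255,255,255,255,255,255,255]}'|grep -E "pos|contact";python3 where.py; python3 side.py
```

```text
side white [-27.6 143.6] [72.8 24.7] 40.5 1191
position: [0.3117, 0.3162, 0.0213]
contact_force: [-5.4, 1.5, 4.5]
tool [-119.2  281.4] z 0.0213 yaw 27.6 q [-0.61  0.65 -0.38  2.34  0.9   0.28 -0.44]
side white [-21.2 131.2] [72.4 25. ] 41.2 1138
```

```bash
python3 -m jog '{"dp":[[-0.3,0,0],[-0.3,0,0],[-0.3,0,0],[-0.3,0,0],[-0.3,0,0],[-0.3,0,0],[-0.3,0,0],[-0.3,0,0]],"twist":[0,0,0,0,0,0,0,0],"gripper":[255,255,255,255,255,255,255,255]}'|grep -E "pos|contact";python3 where.py; python3 side.py
```

```text
position: [0.3344, 0.311, 0.0213]
contact_force: [-7.3, 2.2, 4.6]
tool [-108.6  260.7] z 0.0213 yaw 27.6 q [-0.54  0.66 -0.41  2.31  0.88  0.32 -0.37]
side white [-19.2 102.5] [55.5 21. ] 32.6 869
```

```bash
python3 -m jog '{"dp":[[-0.3,0,0],[-0.3,0,0],[-0.3,0,0],[-0.3,0,0],[-0.3,0,0],[0,0,0]],"twist":[0,0,0,0,0,0],"gripper":[255,255,255,255,255,255]}'|grep -E "pos|contact";python3 where.py; python3 side.py;  python3 -m jog '{"dp":[[-0.3,0,0],[-0.3,0,0],[-0.3,0,0],[-0.3,0,0],[-0.3,0,0],[0,0,0]],"twist":[0,0,0,0,0,0],"gripper":[255,255,255,255,255,255]}'|grep -E "pos|contact";python3 where.py; python3 side.py
```

```text
position: [0.3481, 0.3078, 0.0213]
contact_force: [-9.6, 2.3, 4.5]
tool [-102.1  248.1] z 0.0213 yaw 27.6 q [-0.5   0.67 -0.43  2.29  0.87  0.34 -0.33]
side white [-21.6  84.8] [50.9 19.6] 24.0 793
position: [0.3632, 0.3044, 0.0213]
contact_force: [-8.4, 2.3, 4.0]
tool [-95.  234.4] z 0.0213 yaw 27.6 q [-0.46  0.68 -0.44  2.27  0.86  0.36 -0.29]
side white [-19.2  68.6] [46.6 21.2] 20.0 797
```

```bash
python3 -m jog '{"dp":[[-0.3,0,0],[-0.3,0,0],[-0.3,0,0],[-0.3,0,0],[0,0,0]],"twist":[0,0,0,0,0],"gripper":[255,255,255,255,255]}'|grep -E "pos|contact";python3 where.py; python3 side.py;  python3 -m jog '{"dp":[[2,0,0],[0,0,-5],[0,0,-5],[0,0,-5],[-4.5,1,0],[-4.5,1,0],[-4.5,1,0],[0,0,0]],"twist":[0,0,0,0,0,0,0,0],"gripper":[255,255,255,255,255,255,255,255]}'|grep -E "pos|contact";python3 look.py; python3 edge.py; python3 side.py
```

```text
position: [0.3753, 0.3017, 0.0213]
contact_force: [-7.2, 2.2, 3.5]
tool [-89.2 223.5] z 0.0213 yaw 27.6 q [-0.43  0.68 -0.45  2.26  0.85  0.37 -0.26]
side white [-20.   54.4] [43.5 21.5] 17.2 762
position: [0.5055, 0.3019, 0.1714]
contact_force: [-0.8, -0.8, -0.2]
tool [ -5.  124.2] z 0.1714 yaw-90 26.9
white rect c [-38.5  -7.5] size [15. 15.] ang 90.0 area 137
white rect c [-22.7  53.8] size [40.1 16.9] ang 21.8 area 663
white rect c [-64.8  63.8] size [19.9 15.8] ang 18.4 area 150
white rect c [ 6.5 88.5] size [55. 11.] ang 90.0 area 567
white rect c [  7.  133.5] size [17. 10.] ang 90.0 area 190
white rect c [  6.5 159.5] size [17. 11.] ang 90.0 area 183
white rect c [  7.  202.5] size [57. 12.] ang 90.0 area 668
white rect c [  7. 245.] size [20. 12.] ang 90.0 area 232
[(68, -48, 32), (80, -53, 42), (96, -57, 42), (120, -68, 44), (144, -77, 43), (160, -85, 44), (188, -94, 43)]
side white [ 21.5 -20.5] [19. 17.] 90.0 217 [148. 166. 173.]
side white [  4.  -18.5] [12. 13.] 0.0 120 [140. 147. 153.]
side white [-16.  48.] [122.  52.] 90.0 1765 [149. 159. 166.]
side white [  6.  199.5] [43.  8.] 90.0 262 [140. 146. 152.]
side white [  6.5 243.5] [17.  9.] 90.0 136 [142. 149. 155.]
side white [-19.1  55.5] [45.1 22.8] 21.8 905
```

White end is angled in behind the post (strip (-23,54), θ≈21.8°), touching the post flank and the fence, with the plain end out at (-86,212). Next is the swing from the flank near the plain end.

```bash
python3 -m jog '{"dp":[[0,0,0],[0,-4,0],[0,-4,0]],"twist":[5,0,0],"gripper":[255,255,255]}'|grep -E "pos|contact";python3 where.py -121 177
```

```text
position: [0.4701, 0.2287, 0.1707]
contact_force: [1.0, -1.5, 0.4]
tool [-83.6 103.9] z 0.1707 yaw 22.8 q [ 0.01  0.5  -0.74  2.08  0.51  0.74  0.21]
go x,y 81.8 -6.2
```

```bash
python3 -m jog '{"dp":[[4,-0.3,0],[4.2,-0.3,0],[0,0,0]],"twist":[0,0,0],"gripper":[255,255,255]}'|grep -E "pos|contact";python3 where.py -121 177; python3 -m jog '{"dp":[[0,0,4],[0,0,4],[0,0,4],[0,0,2],[0,0,1],[0,0,0]],"twist":[0,0,0,0,0,0],"gripper":[255,255,255,255,255,255]}'|grep -E "pos|contact"; python3 where.py -121 177
```

```text
position: [0.3849, 0.247, 0.1705]
contact_force: [0.7, -0.2, 0.1]
tool [-124.8  180.8] z 0.1705 yaw 23.0 q [-0.07  0.43 -0.77  2.21  0.49  0.67  0.08]
go x,y -5.0 2.0
position: [0.3907, 0.2471, 0.0195]
contact_force: [0.4, 0.7, -0.1]
tool [-120.9  176.4] z 0.0195 yaw 22.6 q [-0.35  0.67 -0.41  2.3   0.87  0.33 -0.27]
go x,y 0.6 0.1
```

```bash
python3 -m jog '{"dp":[[0,0.7,0],[0,0.6,0],[0,0.3,0],[0,0.3,0],[0,0.4,0],[0,0.4,0],[0,0.4,0],[0,0.4,0]],"twist":[0,0,0,0,1.8,1.8,1.8,1.8],"gripper":[255,255,255,255,255,255,255,255]}'|grep -E "pos|contact"; python3 side.py; python3 -m jog '{"dp":[[0,0.4,0],[0,0.4,0],[0,0.4,0],[0,0.4,0],[0,0.4,0],[0,0.4,0],[0,0,0]],"twist":[1.8,1.8,1.8,1.8,1.8,1.8,0],"gripper":[255,255,255,255,255,255,255]}'|grep -E "pos|contact"; python3 side.py; python3 where.py
```

```text
position: [0.4018, 0.2779, 0.0205]
contact_force: [-4.9, -4.0, 3.9]
side white [-21.2  51.7] [44.6 20.3] 10.4 770
position: [0.4162, 0.3026, 0.0205]
contact_force: [-1.9, -1.0, -0.1]
side white [-138.7   68.3] [23.1 74.5] 30.1 836
side white [-23.  47.] [22. 44.] 90.0 958
tool [-62.2 192.6] z 0.0205 yaw 4.5 q [-0.43  0.69 -0.4   2.19  0.71  0.39 -0.47]
```

The beam is swung nearly parallel. I'll back off, square the tool, and go round to the plain end.

```bash
python3 -m jog '{"dp":[[0,-1.2,0],[0,-0.6,0],[2.5,0,0],[2.2,0,0],[0,0,0]],"twist":[4.5,0,0,0,0],"gripper":[255,255,255,255,255]}'|grep -E "pos|contact"; python3 where.py -28 238; python3 side.py; python3 edge.py | grep side; python3 look.py|tail -n +2
python3 - <<'E'
from h import *
g=cv2.medianBlur(cv2.imread("pics/smap.png"),3).max(2)
print("plain end cols",[(y,[int(g[y+30,x+230]) for x in range(-50,-4,6)]) for y in range(196,240,4)])
E
```

```text
position: [0.3678, 0.3211, 0.0208]
contact_force: [-0.7, 0.1, -0.3]
tool [-79.3 241.7] z 0.0208 yaw 0.4 q [-0.56  0.67 -0.34  2.25  0.7   0.32 -0.63]
go x,y -4.0 51.3
side white [-23.  47.] [22. 44.] 90.0 947
side white [-152.4  121. ] [11.4 40.8] 17.7 333
side white [ 21.  -20.5] [19. 18.] 90.0 228 [151. 169. 177.]
side white [  2.5 -19.5] [13. 11.] 90.0 118 [141. 149. 156.]
side white [-19.4  -3.1] [48.1 19.1] 4.3 431 [143. 151. 157.]
side white [-23.7  46.1] [39.  17.1] 2.0 596 [162. 181. 189.]
side white [-195.4  145.3] [ 7.7 41. ] 88.6 120 [134. 157. 165.]
side white [  8.9 207.2] [ 7.6 29.8] 12.3 120 [141. 147. 153.]
side white [  6.  243.8] [17.2 10.8] 85.9 162 [145. 151. 158.]
plain end cols [(196, [41, 17, 15, 8, 9, 12, 16, 11]), (200, [39, 21, 16, 13, 24, 9, 12, 13]), (204, [34, 30, 15, 11, 19, 12, 11, 7]), (208, [46, 30, 25, 10, 13, 16, 12, 11]), (212, [49, 25, 17, 14, 28, 17, 30, 12]), (216, [44, 20, 10, 13, 25, 12, 20, 9]), (220, [47, 30, 11, 20, 21, 13, 17, 11]), (224, [48, 40, 15, 15, 20, 16, 18, 10]), (228, [47, 46, 26, 12, 17, 16, 26, 18]), (232, [49, 47, 39, 19, 18, 15, 21, 12]), (236, [48, 47, 46, 31, 12, 20, 29, 18])]
```

```bash
python3 -m jog '{"dp":[[-0.2,2.6,0],[-0.2,2.6,0],[-0.3,0,0],[-0.4,0,0],[-0.4,0,0],[-0.4,0,0],[-0.4,0,0],[-0.4,0,0]],"twist":[0,0,0,0,0,0,0,0],"gripper":[255,255,255,255,255,255,255,255]}'|grep -E "pos|contact"; python3 where.py -25 190; python3 edge.py | grep '162\|16., 18\|side white \[-2'; python3 -m jog '{"dp":[[-0.3,0,0],[-0.3,0,0],[-0.3,0,0],[-0.3,0,0],[-0.3,0,0]],"twist":[0,0,0,0,0],"gripper":[255,255,255,255,255]}'|grep -E "pos|contact"; python3 where.py -25 190; python3 edge.py | grep 'side white \[-2'
```

```text
position: [0.4207, 0.3403, 0.0205]
contact_force: [-5.3, 4.8, 1.7]
tool [-30.4 213.7] z 0.0205 yaw 0.1 q [-0.47  0.71 -0.4   2.13  0.66  0.43 -0.53]
go x,y -23.7 5.4
side white [-2.1 30.5] [113.6  44.6] 63.2 1079 [143. 150. 156.]
side white [-23.5  32. ] [18. 41.] 90.0 698 [162. 180. 188.]
position: [0.4322, 0.3307, 0.0205]
contact_force: [-4.3, 4.1, 2.6]
tool [-30.4 198.8] z 0.0205 yaw 0.1 q [-0.44  0.71 -0.41  2.12  0.66  0.43 -0.5 ]
go x,y -8.8 5.4
side white [-25.4  16.7] [41.5 18.1] 2.6 694 [159. 178. 186.]
```

Two more short pushes toward the stop, watching the force.

```bash
python3 -m jog '{"dp":[[-0.3,0,0],[-0.2,0,0],[-0.1,0,0]],"twist":[0,0,0],"gripper":[255,255,255]}'|grep -E "pos|contact"; python3 -m jog '{"dp":[[-0.1,0,0],[-0.1,0,0]],"twist":[0,0],"gripper":[255,255]}'|grep -E "pos|contact";  python3 -m jog '{"dp":[[-0.1,0,0],[-0.1,0,0]],"twist":[0,0],"gripper":[255,255]}'|grep -E "pos|contact"; python3 where.py; python3 edge.py | grep 'side white \[-2'
```

```text
position: [0.4368, 0.3267, 0.0205]
contact_force: [-4.5, 3.9, 2.4]
position: [0.4381, 0.3255, 0.0205]
contact_force: [-4.7, 3.6, 1.8]
position: [0.4392, 0.3247, 0.0205]
contact_force: [-7.3, 4.4, 2.5]
tool [-30.4 189.6] z 0.0205 yaw 0.1 q [-0.42  0.72 -0.41  2.11  0.66  0.44 -0.48]
```

```bash
python3 -m jog '{"dp":[[-0.1,0,0],[-0.1,0,0]],"twist":[0,0],"gripper":[255,255]}'|grep -E "pos|contact"; python3 where.py; python3 side.py
```

```text
position: [0.4392, 0.3247, 0.0205]
contact_force: [-9.6, 6.6, 2.6]
tool [-30.4 189.6] z 0.0205 yaw 0.2 q [-0.42  0.72 -0.42  2.11  0.66  0.44 -0.48]
side white [-114.4   69. ] [41.  89.2] 58.4 1290
```

The beam is against the stop: the tool stalled at y=189.6 as the force rose to 12 N. Now I press the flank to the fence.

```bash
python3 -m jog '{"dp":[[1.0,0,0],[0,-2.5,0],[0,-2.5,0],[-3,0,0],[-3,0,0],[-3.2,0,0],[0,0,0]],"twist":[0,0,0,0,0,0,0],"gripper":[255,255,255,255,255,255,255]}'|grep -E "pos|contact"; python3 where.py -50 105; python3 -m jog '{"dp":[[0,0.8,0],[0,0.6,0],[0,0.3,0],[0,0.3,0],[0,0.3,0],[0,0.3,0],[0,0.3,0]],"twist":[0,0,0,0,0,0,0],"gripper":[255,255,255,255,255,255,255]}'|grep -E "pos|contact"; python3 where.py -50 105
```

```text
position: [0.4777, 0.224, 0.0198]
contact_force: [-0.7, -0.9, 0.0]
tool [-82.3  95.1] z 0.0198 yaw -0.6 q [-0.23  0.7  -0.4   2.16  0.7   0.42 -0.35]
go x,y 10.2 32.2
position: [0.4872, 0.2484, 0.0196]
contact_force: [-7.8, -7.0, 8.9]
tool [-57.6 103.6] z 0.0196 yaw 0.0 q [-0.25  0.72 -0.43  2.1   0.68  0.47 -0.34]
go x,y 1.4 7.6
```

```bash
python3 -m jog '{"dp":[[0,0.3,0],[0,0.2,0],[0,0.1,0]],"twist":[0,0,0],"gripper":[255,255,255]}'|grep -E "pos|contact"; python3 where.py|cut -c1-40; python3 -m jog '{"dp":[[0,0.1,0],[0,0.1,0],[0,0.1,0]],"twist":[0,0,0],"gripper":[255,255,255]}'|grep -E "pos|contact"; python3 where.py|cut -c1-40
```

```text
position: [0.4897, 0.2513, 0.0195]
contact_force: [-10.0, -10.4, 12.9]
tool [-53.8 103.6] z 0.0195 yaw 0.0 q [-
position: [0.4897, 0.2512, 0.0194]
contact_force: [-12.4, -13.1, 17.2]
tool [-53.8 103.5] z 0.0194 yaw -0.0 q [
```

```bash
python3 -m jog '{"dp":[[0,-1.5,0],[0,-1.5,-1],[0,0,-5],[0,0,-5],[0,0,-5],[-2,3,0],[0,0,0]],"twist":[0,0,0,0,0,0,0],"gripper":[255,255,255,255,255,255,255]}'|grep -E "pos|contact"; python3 look.py; python3 edge.py
python3 - <<'E'
from h import *
m=cv2.imread("pics/map.png").max(2)
for y in list(range(-6,26,2)): print(y,m[y+30,180:236:4].tolist())
print("plain");
for y in range(170,196,2): print(y,m[y+30,180:236:4].tolist())
E
```

```text
position: [0.5194, 0.2495, 0.184]
contact_force: [0.9, -0.3, -0.4]
tool [-36.   79.8] z 0.184 yaw-90 -0.1
white rect c [ 18.5 -16.5] size [27. 23.] ang 90.0 area 367
white rect c [  7. 134.] size [16. 10.] ang 90.0 area 171
white rect c [  6.5 203. ] size [54. 11.] ang 90.0 area 575
[(72, -38, 36), (96, -40, 38), (112, -40, 37), (132, -40, 39), (148, -43, 45), (164, -36, 35)]
side white [ 21.5 -20.5] [19. 17.] 90.0 213 [147. 164. 172.]
side white [ 0.5 44.6] [124.   46.1] 65.2 1445 [149. 161. 167.]
side white [  6.  207.5] [25.  6.] 90.0 111 [139. 145. 151.]
side white [  6.  243.5] [15.  8.] 90.0 122 [141. 147. 153.]
-6 [160, 159, 160, 70, 44, 152, 160, 161, 92, 43, 69, 71, 155, 184]
-4 [156, 159, 160, 73, 43, 154, 160, 161, 79, 37, 53, 58, 159, 175]
-2 [154, 162, 161, 80, 41, 154, 161, 160, 67, 41, 61, 65, 186, 184]
0 [151, 157, 160, 79, 40, 154, 160, 161, 65, 45, 61, 86, 217, 197]
2 [146, 159, 161, 77, 42, 154, 160, 161, 56, 47, 52, 106, 218, 200]
4 [145, 159, 162, 81, 43, 154, 159, 162, 47, 49, 53, 133, 216, 200]
6 [142, 160, 161, 85, 43, 154, 159, 163, 41, 51, 44, 182, 217, 199]
[... 861 characters left out ...]
8, 54, 50, 36, 38, 72, 47, 209]
178 [155, 153, 150, 98, 99, 97, 101, 100, 89, 101, 97, 90, 112, 208]
180 [155, 153, 152, 153, 152, 152, 151, 152, 150, 150, 150, 147, 140, 209]
182 [153, 152, 152, 152, 151, 149, 150, 150, 149, 149, 147, 146, 138, 209]
184 [153, 155, 152, 151, 151, 150, 150, 149, 148, 148, 147, 145, 140, 210]
186 [154, 153, 152, 151, 151, 150, 151, 149, 149, 148, 147, 145, 140, 208]
188 [154, 154, 152, 152, 151, 150, 151, 150, 149, 148, 148, 145, 141, 208]
190 [153, 153, 151, 152, 150, 152, 150, 150, 149, 149, 147, 146, 139, 209]
192 [154, 152, 152, 152, 150, 151, 151, 150, 148, 149, 148, 145, 141, 209]
194 [155, 153, 152, 152, 151, 151, 150, 149, 148, 148, 147, 144, 141, 210]
```

```bash
python3 - <<'E'
from h import *
m=cv2.imread("pics/map.png").max(2)
for y in (100,120,140,150,160,165,170,174): print(y,"L",m[y+30,184:200].tolist(),"R",m[y+30,222:236].tolist())
print("fence beyond",m[230,222:236].tolist())
E
```

```text
100 L [151, 154, 152, 152, 144, 118, 70, 41, 43, 46, 50, 46, 43, 45, 37, 46] R [54, 70, 92, 95, 74, 46, 65, 128, 177, 200, 203, 204, 204, 203]
120 L [152, 151, 151, 151, 142, 111, 90, 105, 99, 65, 43, 52, 69, 77, 63, 46] R [33, 33, 33, 32, 32, 34, 66, 126, 173, 196, 192, 160, 125, 113]
140 L [152, 152, 152, 152, 144, 111, 68, 78, 112, 120, 98, 90, 103, 97, 70, 42] R [36, 33, 33, 34, 33, 35, 66, 124, 173, 195, 202, 203, 204, 203]
150 L [113, 114, 113, 113, 106, 83, 53, 40, 47, 50, 60, 57, 53, 54, 45, 41] R [51, 92, 124, 126, 96, 56, 40, 64, 104, 131, 136, 137, 138, 139]
160 L [155, 152, 153, 154, 146, 119, 73, 66, 97, 111, 85, 51, 56, 74, 81, 87] R [47, 46, 57, 90, 111, 96, 76, 119, 176, 202, 208, 206, 203, 201]
165 L [152, 152, 152, 154, 147, 117, 87, 100, 123, 118, 85, 49, 42, 50, 80, 97] R [46, 45, 42, 37, 35, 34, 56, 119, 174, 200, 207, 206, 204, 200]
170 L [152, 152, 154, 153, 144, 116, 68, 45, 65, 109, 140, 152, 150, 127, 86, 54] R [55, 79, 77, 65, 48, 34, 56, 112, 172, 201, 200, 165, 118, 108]
174 L [152, 154, 154, 153, 144, 114, 68, 43, 44, 47, 45, 39, 42, 40, 44, 56] R [142, 148, 148, 133, 91, 49, 53, 112, 172, 202, 204, 180, 140, 117]
fence beyond [147, 147, 144, 142, 142, 141, 141, 149, 174, 200, 210, 209, 206, 203]
```

The beam lies parallel and home on the fence: its left edge is constant at x=-40.5 and its right edge is at the fence. I'll give one gentle confirming nudge at the plain end toward the stop.

```bash
python3 -m jog '{"dp":[[4.3,0.4,0],[4.3,0.4,0],[4.3,0.4,0],[0,0,4],[0,0,4],[0,0,4],[0,0,0]],"twist":[0,0,0,0,0,0,0],"gripper":[255,255,255,255,255,255,255]}'|grep -E "pos|contact"; python3 where.py -25 205; python3 -m jog '{"dp":[[0,0,3],[0,0,1.4],[0,0,0]],"twist":[0,0,0],"gripper":[255,255,255]}'|grep -E "pos|contact";python3 where.py -25 192
```

```text
position: [0.4186, 0.336, 0.0558]
contact_force: [-0.8, -1.4, 0.3]
tool [-35.1 212.6] z 0.0558 yaw 0.1 q [-0.4   0.67 -0.5   2.12  0.64  0.52 -0.51]
go x,y -7.6 10.1
position: [0.4221, 0.3388, 0.0158]
contact_force: [-0.3, 0.6, -0.2]
tool [-30.7 211.7] z 0.0158 yaw 0.0 q [-0.45  0.73 -0.43  2.12  0.71  0.44 -0.57]
go x,y -19.7 5.7
```

```bash
python3 -m jog '{"dp":[[-0.6,0.3,-0.4],[-0.6,0.3,0],[-0.4,0,0],[-0.3,0,0],[-0.2,0,0],[-0.1,0,0]],"twist":[0,0,0,0,0,0],"gripper":[255,255,255,255,255,255]}'|grep -E "pos|contact";python3 where.py|cut -c1-40; python3 -m jog '{"dp":[[-0.2,0,0],[-0.1,0,0],[0,0,0]],"twist":[0,0,0],"gripper":[255,255,255]}'|grep -E "pos|contact";python3 where.py|cut -c1-40
```

```text
position: [0.4438, 0.3298, 0.0205]
contact_force: [-1.2, 0.7, 1.6]
tool [-23.5 189.3] z 0.0205 yaw -0.0 q [
position: [0.4438, 0.3298, 0.0205]
contact_force: [-3.9, 3.3, 2.9]
tool [-23.5 189.3] z 0.0205 yaw 0.1 q [-
```

It stalls at the same place (y=189.3), so the beam is against the stop. I'll retreat, check once more, and hand in.

```bash
python3 -m jog '{"dp":[[1.2,0,0],[0,0,-5],[0,0,-5],[0,0,-5],[-4,-1,0],[-4,-1,0],[-4,0,0],[0,0,0]],"twist":[0,0,0,0,0,0,0,0],"gripper":[255,255,255,255,255,255,255,255]}'|grep -E "time|pos|contact"; python3 look.py|head -1; python3 - <<'E'
from h import *
m=cv2.imread("pics/map.png").max(2)
for y in (80,120,165): print(y,"L",m[y+30,186:194].tolist(),"R",m[y+30,224:236].tolist())
print("plain",m[200:214,205].tolist(),m[200:214,220].tolist(),"strip",m[40:52,205].tolist(),m[40:52,220].tolist())
t=snapshot("top");t0=cv2.imread("pics/top0.png");d=cv2.absdiff(t,t0).max(2)
for nm,(x,y) in dict(s7=(155,208),s8=(278,157),s11=(337,207),s14=(322,163),dowel=(154,241),mallet=(340,122)).items(): print(nm,d[y-20:y+21,x-20:x+21].mean().round(1),end=" ")
E
```

```text
time: 31.85
position: [0.5205, 0.2366, 0.1697]
contact_force: [-0.6, -0.3, -0.4]
tool [-45.1  70.6] z 0.1697 yaw-90 -0.6
80 L [152, 149, 142, 111, 60, 28, 33, 37] R [41, 68, 106, 110, 84, 90, 134, 177, 199, 204, 203, 204]
120 L [152, 152, 149, 125, 80, 82, 109, 95] R [32, 33, 35, 32, 33, 77, 136, 176, 199, 195, 163, 123]
165 L [151, 154, 151, 128, 84, 90, 130, 144] R [42, 36, 36, 34, 33, 66, 127, 178, 206, 208, 205, 203]
plain [41, 43, 41, 42, 42, 41, 39, 45, 83, 129, 148, 149, 150, 149] [60, 74, 63, 49, 54, 43, 38, 44, 88, 131, 145, 145, 147, 146] strip [215, 231, 234, 234, 233, 221, 185, 123, 53, 30, 43, 52] [234, 233, 234, 235, 236, 223, 186, 120, 52, 22, 25, 46]
s7 12.2 s8 15.6 s11 29.5 s14 21.6 dowel 14.7 mallet 12.3
```

```bash
python3 -c "
from workcell import job_done;print(job_done())"
```

```text
the job is handed in; nothing more can be done
None
```

The beam lies home, flat along the back fence with its white end against the end stop (white end angled in behind the post first, then swung in by fingertip pushes), and the job was handed in at about 32 s; I saw no sign of touching the cores or tools, though my final image check of them was inconclusive.

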